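Seat the keyed stage insert and clip it in

ROBOT

A 7-joint arm with a two-finger parallel gripper is mounted at the origin on the work surface. World frame = base frame: x ahead of the robot, y to its left, z up, the work surface at z = 0. Lengths are in m, angles in degrees, forces in N, time in s.
With the tool pointing down it reaches from about 0.425 to 0.825 m from the base axis. Payload 3.6 kg.
Tool frame: the origin (TCP) lies midway between the tips of the shut fingers; the grasp point (between the pads) lies ctrl.hold_point_z behind it (ctrl.hold_point_z is the distance from the TCP to the grasp point, in m); z points along the fingers, y is the line along which they close (so a half turn about z gives the same grasp; the last joint's range is limited). The gripper opens to 85 mm and grips with 20 to 120 N. Pads are 22 mm wide; open, the fingers measure 114 mm over their backs; the gripper's body (76 mm by 85 mm) begins 54 mm behind the grasp point. The pads swing forward as they close: fully open they stand 13 mm farther back than shut.
Start: joints at [-65.518, 35.231, -0.722, 81.555, 0.464, 63.22, -2.315], TCP at [0.285, 0.584, 0.231] pointing down, gripper open.
Joint ranges: [-178.69, 178.69], [-17.37, 117.87], [-77.05, 75.6], [15.02, 138.74], [-78.02, 258.01], [0.78, 113.62], [-162.83, 162.83]. Speed limits (degrees/s): [159.86, 159.86, 180, 180, 180, 180, 180].

INTERFACE

Orientations are given as [roll, pitch, yaw] about the fixed x, y, z axes, in that order (R = Rz(yaw) Ry(pitch) Rx(roll)).
In Python, from bench import readout, viewer, ctrl, models gives the robot as it stands.
- The arm moves only by the tool move_tool, called after "Request:" by a JSON object that holds its "method" and its "body", one argument or row to a line. Schema: {"type":"object","properties":{"offsets":{"type":"array","items":{"type":"number"},"minItems":4,"maxItems":20},"finger_gap":{"type":"number"},"only":{"type":"string"},"quiet":{"type":"boolean"},"lines":{"type":"string"}},"required":["offsets"],"additionalProperties":false}. offsets is one flat list of numbers that holds 1 to 5 rows one after another, with no inner brackets; each row has 4 numbers: dx, dy, dz in units of 5 mm, then a turn about the tool's z in units of 5 degrees; each row is the pose to reach, as a shift and turn from the pose commanded when the call began, along the tool's axes at that moment; what a row does not reach only later rows make up. A row lasts 1/8 s, in which the tool goes at most 0.0625 m and 10.7 degrees, less where a joint would pass 70% of its speed; a pose out of reach is approached as far as the arm can. finger_gap is the finger opening in m, set as the call begins (left out keeps the last). The fingers move at their own pace and stop on an object; the grip force is fixed at half the most. Time passes only in rows, so rows that do not move let the fingers close. The tool returns the time, the measured TCP pose, the force, the opening and the grip force at its end. only (a regular expression) keeps the lines of the reply that match it, lines (a string "A,B") keeps lines A to B, and quiet returns only ok. Input that does not fit is refused with a message, and nothing moves.
- readout.read_state(): the state, without advancing time (a new reading comes with each control period).
- viewer.snapshot(name): name is "scene" or "top" or "wrist"; returns the picture (420x560x3 uint8, blue, green, red); there is no depth.
- viewer.camera_info(name): a dict with "fx", "fy", "cx", "cy" (pixels), "k1" (the pictures are not rectified: a ray, as slopes to the right and down, at radius r is drawn at 1 + k1 r^2 times it, then the intrinsics apply), "rvec" (rotation vector, rad) and "tvec" (3), from world to camera coordinates, as OpenCV has them; the wrist camera has in their place "T_tool_cam" (4x4, takes a point from camera to tool coordinates, whose origin is the TCP and whose axes are the flange's). Camera axes: x right, y down, z forward; pixel columns grow to the right and rows downward; lengths in m; the calibration is good to about 2 mm. A picture is of the moment at which its call begins: read the wrist's pose just before it. camera_info takes no time and is no camera call.
- ctrl.close_job(): hands the job in; it is judged then, once.
Trained networks look in the newest picture that a camera, given by its name, has taken for a name from the list of things; names that differ only in an ending like _2 or _b are one class to them, and where a whole thing is asked for, a point or a joint stands for the part that bears it (a point fixed in the world has none). Each returns a list of dicts, best first, with "conf" (0 to 1); they miss things now and then, are a little off and sometimes report something else, mostly with a low value. They report only what shows in the picture. A call takes as long as a camera call. They do not tell look-alikes from the thing itself.
- models.regions_of(target, camera): "region" (420x560 bool, what is visible of it) and "xy" ([column, row] in pixels, amid what is visible of it).
The state is a dict: "t": time; "qpos": joint angles; "qvel": joint speeds; "effort": joint torques, N m; "position": TCP position; "tool_rot": TCP orientation; "contact_force": force on the tool from outside, world axes, zero at the start; "ft_torque": the same for the moment, N m; "grip_width": finger opening in m; "gripper_force": force on a finger pad.
Only numpy, scipy, OpenCV 4.12 (cv2) and the standard library are available. Lean on these libraries where they do the work, as an engineer would, in place of code of your own. Each camera call takes 0.05 s, during which the arm holds its last target. There are 200 camera calls.

TASK

Put the three-lugged metal insert into the pocket of the microscope stage and, without forcing it down, shuffle it about until its lugs find their slots and it drops fully home. Then swing the stage's clip round to its stop so that it reaches over the insert's rim, and leave the other things on the bench where they stand.

Things in the scene. Friction and masses are not known exactly. Their poses are not given: they have to be found in the camera images.
- insert: Bare aluminium insert, 180 g, upright. Origin centre of underside, z up. Round pilot 48 mm across, 16 tall (foot tapered to 40 over 4 mm); 3 lugs out to 38 mm from the axis, 12 wide, from 9 to 15 up, at 0, 120, 240 deg from its x; flange 64 across from 16 to 20 up; on top a grip bar 40 long (x), 12 thick (y), from 20 to 48 up. Any lug fits any slot.
- insert_grip (a point): Point to grip on the insert's bar, on its axis 43 mm above its underside (5 mm below the bar's top); fingers close along the insert's y.
- stage: White stage base, fixed, 50 mm high, 170 along x, 250 along y (from -105 to 145). Origin on the bench below the pocket. On it a dark steel ring with the pocket and a swing clip. Insert and stage must not press on one another with more than 50 N.
- pocket (a point): Centre of the pocket's floor, 50 mm above the bench, axes of the base. Around it the ring: 15 mm tall, 104 across, bore 52, three straight slots 16 wide out to 42 mm from the centre, open down to the floor. The slots stand at 0, 120, 240 deg from x plus an unmeasured angle, up to 0.75 rad either way, different every time. The ring is stiff (6 N m): do not turn it.
- pocket_rim (a point): Centre of the pocket's mouth, 15 mm above its floor. An insert whose lugs miss the slots rides on the rim, underside 6 mm above the floor, pilot loose in the bore (2 mm play all round), and can be turned and shifted there; its own weight drops it once the lugs are over the slots. Home: underside on the floor.
- clip_pivot (a point): Upright pivot axis of the clip, 62 mm from the pocket's centre along the base's +y, at the height of the clip's underside (22 mm above the pocket floor).
- clip_post (a point): Middle of the upright steel post on the clip's tail, 10 mm across, its top 14 mm above this point, 35 mm from the pivot axis, across from the arm. Pinch from above or push it to swing the clip.
- clip (a joint): Clip angle, rad, grows anticlockwise from above. 0: open (post towards base +x, arm -x). 1.35: closed at its stop (arm at the pocket's centre, post straight towards base +y from the pivot). Stays where left, needs 1.5 N at the post. Arm 42 mm long, 13 wide, 22 to 27 mm above the pocket floor: passes 2 mm over the flange of an insert that is home, is blocked by one that is not.
- plug: A plain round aluminium dust plug, no lugs, 72 mm across, 43 mm tall with a round 16 mm knob. Not needed. Origin under its centre.
- dish: Open glass dish, 90 mm across, 14 mm tall. Not needed. Origin under its centre.
- objective: Microscope objective standing on end, 34 mm across, 48 mm tall. Not needed. Origin under its centre.
- dropper: Small amber bottle, 40 mm across, 75 mm tall. Not needed. Origin under its centre.
- jar: Clear jar, 56 mm across, 70 mm tall. Not needed. Origin under its centre.
- slidebox: Flat slide box, 100 x 180 x 30 mm. Not needed. Origin under its centre.
- driver: Small screwdriver lying on the bench, 140 mm long. Not needed.
Things that resemble listed ones, but are neither listed nor needed, are in the scene too. Leave any green, turquoise or yellow look-alike of the insert alone.

How it is judged:
By the outcome, as a careful person would: the job done as asked, in the order asked, and still so for the second after the job is handed in, with the robot touching nothing.
It also fails if it takes over 72 s, if anything falls off the work surface, if the arm or the gripper's body presses on something with over 40 N, if the wrist force passes 120 N, or if a joint passes its speed limit or range.

## Working session

There is one attempt and no reset: what is moved stays moved. The work goes in short steps, Python scripts to look and compute and a tool call to move; the robot and the scene stay as the last step left them, time stands still between calls to the robot, and variables do not carry over. Pictures are saved under pics/ and viewed, at most 10 in all, crops included, and the job is handed in when it is done.

```bash
ls; mkdir -p pics; cat > h.py <<'E'
import numpy as np, cv2
from bench import readout, viewer, ctrl, models
from scipy.spatial.transform import Rotation as R
def cam(name):
    c=viewer.camera_info(name)
    if 'rvec' in c:
        Rm=cv2.Rodrigues(np.array(c['rvec'],float))[0]; t=np.array(c['tvec'],float).ravel()
        return c,Rm,t
    s=readout.read_state(); T=np.eye(4); T[:3,:3]=R.from_euler('xyz',s['tool_rot'],degrees=True).as_matrix(); T[:3,3]=s['position']
    W=np.linalg.inv(T@np.array(c['T_tool_cam'])); return c,W[:3,:3],W[:3,3]
def proj(C,P):
    c,Rm,t=C; p=np.atleast_2d(P)@Rm.T+t; s=p[:,:2]/p[:,2:]; s=s*(1+c['k1']*(s**2).sum(1,keepdims=True))
    return s*[c['fx'],c['fy']]+[c['cx'],c['cy']]
def back(C,uv,z):
    c,Rm,t=C; d=(np.atleast_2d(uv)-[c['cx'],c['cy']])/[c['fx'],c['fy']]; s=d.copy()
    for _ in range(20): s=d/(1+c['k1']*(s**2).sum(1,keepdims=True))
    r=np.c_[s,np.ones(len(s))]@Rm; o=-Rm.T@t
    return o+r*((z-o[2])/r[:,2])[:,None]
E
python3 - <<'E'
from h import *
s=readout.read_state(); print(s['t'],s['position'],s['tool_rot'],ctrl.hold_point_z)
ims=[]
for n in('top','scene'):
    C=cam(n); im=viewer.snapshot(n); cv2.imwrite(f'pics/{n}0.png',im); print(n, C[0]['fx'], -C[1].T@C[2])
    for t,z in(('insert',.03),('stage',.05),('clip_post',.08),('plug',.03)):
        for d in models.regions_of(t,n)[:5]:
            print(t,round(d['conf'],2),np.round(d['xy']),d['region'].sum(),back(C,d['xy'],z)[0].round(3))
E
```

```text
pics
0.0 [0.28458611 0.58352708 0.23013332] [-1.79850985e+02  9.32823329e-04  1.54002854e+02] 0.0187
top 465.93504611520217 [ 0.36632619 -0.02412082  1.43671738]
insert 0.89 [368. 244.] 388 [ 0.43  -0.299  0.03 ]
insert 0.87 [400. 271.] 354 [ 0.352 -0.397  0.03 ]
insert 0.8 [351. 279.] 393 [ 0.326 -0.249  0.03 ]
insert 0.64 [302. 140.] 613 [ 0.751 -0.099  0.03 ]
insert 0.6 [327. 228.] 326 [ 0.48  -0.176  0.03 ]
stage 0.95 [231. 209.] 4699 [0.531 0.113 0.05 ]
stage 0.19 [159. 240.] 335 [0.437 0.328 0.05 ]
clip_post 0.41 [213. 203.] 154 [0.545 0.164 0.08 ]
plug 0.75 [357. 186.] 428 [ 0.608 -0.27   0.03 ]
scene 390.610468999072 [ 0.85303242 -0.4972882   0.89204084]
insert 0.94 [169. 286.] 588 [ 0.446 -0.305  0.03 ]
insert 0.79 [142. 251.] 508 [ 0.327 -0.266  0.03 ]
insert 0.74 [106. 308.] 680 [ 0.355 -0.421  0.03 ]
insert 0.7 [213. 259.] 511 [ 0.491 -0.192  0.03 ]
stage 0.8 [292. 185.] 5045 [0.551 0.094 0.05 ]
clip_post 0.45 [302. 161.] 175 [0.544 0.16  0.08 ]
clip_post 0.44 [291. 187.] 4935 [0.564 0.067 0.08 ]
plug 0.77 [237. 314.] 761 [ 0.621 -0.278  0.03 ]
```

View pics/top0.png

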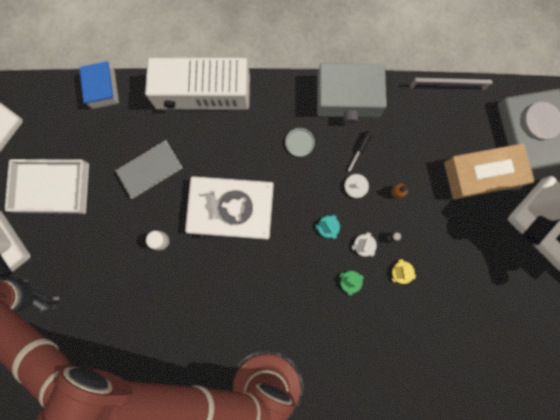

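View pics/scene0.png

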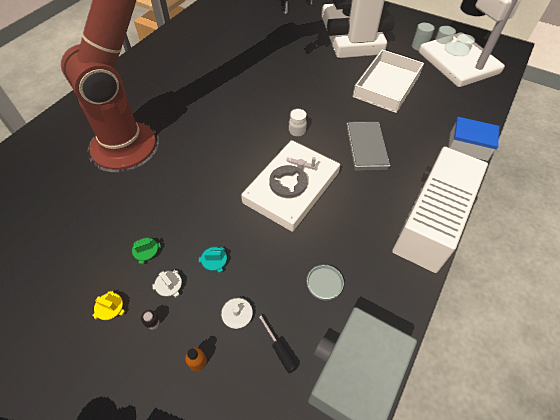

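```bash
cat >> h.py <<'E'
def goal(x,y,z,yaw=None):
    s=readout.read_state(); M=R.from_euler('xyz',s['tool_rot'],degrees=True)
    d=M.inv().apply(np.array([x,y,z])-s['position']); cy=s['tool_rot'][2]
    t=0 if yaw is None else -((yaw-cy+90)%180-90)
    print('delta tool',d.round(4),'turn',round(t,1),'(alt half turn ok) yaw now',round(cy,1),'j7',np.round(s['qpos'][6],1))
E
python3 - <<'E'
from h import *
a=cv2.imread('pics/top0.png');b=cv2.imread('pics/scene0.png')
c=[cv2.resize(i[v-30:v+30,u-40:u+40],(400,300),interpolation=cv2.INTER_CUBIC) for i,u,v in((a,366,244),(a,230,208),(b,168,284),(b,295,175))]
cv2.imwrite('pics/crop1.png',np.vstack([np.hstack(c[:2]),np.hstack(c[2:])]))
goal(.50,.12,.27)
E
```

```text
delta tool [-0.3968 -0.3229 -0.0387] turn 0 (alt half turn ok) yaw now 154.0 j7 -2.3
```

View pics/crop1.png

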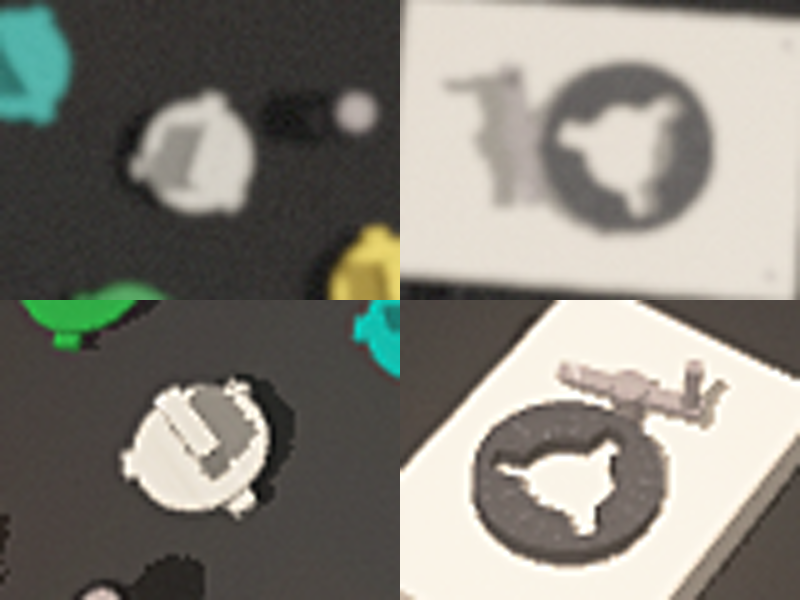

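The crop shows the bare insert (top 366,244) with three lugs. Things it could be confused with are green (351,282), turquoise (329,227), yellow (403,272) and the round, lugless plug (357,186). I choose the bare one. The ring is at top (236,208), with its clip open. I'll move over the stage first for a close look.

Careful with the scale: shifts go in units of 5 mm and turns go in units of 5 degrees. That gives: -0.04 m is -8, -0.225 m is -45.

Request:
{"method": "move_tool", "body": {
  "offsets": [-9,-7.2,-1.6,0,-18,-14.6,-4,0,-27,-22,-6,0,-36,-29.4,-8,0,-45,-36.6,-8,0]
}}

```text
t: 1.12
position: [0.4081, 0.3197, 0.2726]
tool_rot: [179.8, 0.1, 154.0]
contact_force: [0.4, 0.5, 0.1]
grip_width: 0.0853
gripper_force: 0.0
```

Request:
{"method": "move_tool", "body": {
  "offsets": [-9,-7.2,0,0,-18,-14.6,0,0,-27,-22,0,0,-34.4,-28,0,0,-34.4,-28,0,0]
}}

```text
t: 1.75
position: [0.5019, 0.1145, 0.2716]
tool_rot: [-179.9, 0.1, 153.4]
contact_force: [0.7, 0.8, 0.4]
grip_width: 0.0852
gripper_force: 0.0
```

```bash
python3 - <<'E'
from h import *
C=cam('wrist'); im=viewer.snapshot('wrist'); cv2.imwrite('pics/w1.png',im)
print(readout.read_state()['position'],readout.read_state()['t'])
for n in('stage','clip_post'):
  for d in models.regions_of(n,'wrist')[:3]: print(n,d['conf'],d['xy'],d['region'].sum(),back(C,d['xy'],.08)[0])
print(np.array(C[0]['T_tool_cam']).round(3))
goal(.437,-.30,.2)
E
```

```text
[0.50075731 0.11792964 0.27143707] 1.8
stage 0.59 [302.6, 192.0] 33777 [0.52025355 0.12800804 0.08      ]
stage 0.44 [448.8, 23.4] 3338 [0.43850583 0.31113769 0.08      ]
clip_post 0.7 [338.7, 196.4] 1284 [0.54055346 0.15854663 0.08      ]
[[ 0.    -0.955 -0.296  0.076]
 [ 1.     0.001 -0.001 -0.001]
 [ 0.002 -0.296  0.955 -0.142]
 [ 0.     0.     0.     1.   ]]
delta tool [-0.1276 -0.4063  0.0709] turn 0 (alt half turn ok) yaw now 154.1 j7 50.1
```

View pics/w1.png

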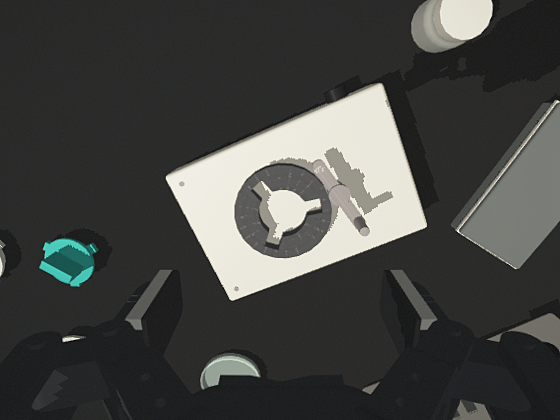

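The wrist view shows the ring at (283,211), slots pointing towards about (260,188), (320,205) and (273,240), the clip pivot at about (340,190) and the post at about (363,230). I'll retake it settled and fit ring and stage.

```bash
cat > fit.py <<'E'
from h import *
from scipy.optimize import minimize
C=cam('wrist'); im=viewer.snapshot('wrist'); cv2.imwrite('pics/w2.png',im); s=readout.read_state(); print(s['t'],s['position'],s['tool_rot'])
g=cv2.cvtColor(im,cv2.COLOR_BGR2GRAY)
# base rectangle
reg=models.regions_of('stage','wrist')[0]['region'].astype(np.uint8)
w=(g>170).astype(np.uint8)*reg; w=cv2.morphologyEx(w,cv2.MORPH_OPEN,np.ones((3,3)))
n,l,st,ce=cv2.connectedComponentsWithStats(w); k=1+st[1:,4].argmax()
pts=np.argwhere(l==k)[:,::-1].astype(float); P=back(C,pts,.05)[:,:2]
print('rect',cv2.minAreaRect((P*1000).astype(np.float32)))
B=cv2.boxPoints(cv2.minAreaRect((P*1000).astype(np.float32))); print(B.round(1).tolist())
u,v=np.meshgrid(np.arange(560),np.arange(420)); 
Z=np.c_[u.ravel(),v.ravel()].astype(float)
A65=back(C,Z,.065)[:,:2].reshape(420,560,2); A50=back(C,Z,.05)[:,:2].reshape(420,560,2)
dark=(g<150)
def hole(A,p):
    d=A-p[:2]; r=np.hypot(d[...,0],d[...,1]); m=.026-r
    for i in range(3):
        a=p[2]+i*2*np.pi/3; x=d@[np.cos(a),np.sin(a)]; y=d@[-np.sin(a),np.cos(a)]
        m=np.maximum(m,np.minimum(np.minimum(.008-abs(y),.042-x),x))
    return m
sg=lambda m:1/(1+np.exp(-np.clip(m/.0006,-30,30)))
def cost(p):
    f=sg(np.minimum(hole(A65,p),hole(A50,p)))
    r=np.hypot(*(np.moveaxis(A65-p[:2],-1,0))); W=r<.052
    out=sg(.052-r); pred=out*(1-f)
    W=(r<.058)
    d=pred-dark; return (d[W]**2).sum()/3000+0*W.sum()
c0=back(C,[[283,211]],.065)[0,:2]
best=min((minimize(cost,[*c0,a],method='Nelder-Mead',options=dict(initial_simplex=[[*c0,a],[c0[0]+.005,c0[1],a],[c0[0],c0[1]+.005,a],[*c0,a+.2]])) for a in np.deg2rad([0,40,80])),key=lambda r:r.fun)
print('ring',best.x[:2].round(4),'slot deg mod120',np.rad2deg(best.x[2])%120,best.fun)
for n,uv,z in(('pivot?',[340,190],.077),('posttop?',[364,231],.1)): print(n,back(C,[uv],z)[0].round(4))
E
python3 fit.py
```

```text
1.95 [0.49956642 0.12164529 0.27131435] [ 1.79956690e+02 -5.00666348e-02  1.54167599e+02]
rect ((536.3524780273438, 117.88101196289062), (246.24656677246094, 167.1964569091797), 86.4267578125)
[[445.20001220703125, 0.20000000298023224], [612.0999755859375, -10.199999809265137], [627.5, 235.60000610351562], [460.6000061035156, 246.0]]
ring [0.5353 0.0986] slot deg mod120 76.43009586544022 0.17143081750580555
pivot? [0.5328 0.1703 0.077 ]
posttop? [0.5741 0.1742 0.1   ]
```

```bash
python3 -c "
from h import *
goal(.44,-.30,.26)"
```

```text
delta tool [-0.13   -0.4056  0.011 ] turn 0 (alt half turn ok) yaw now 154.2 j7 50.1
```

Request:
{"method": "move_tool", "body": {
  "offsets": [-3.6,-11.6,0.6,0,-7.2,-23.2,1.2,0,-10.8,-34.8,1.8,0,-14.4,-46.4,2,0,-18,-58,2,0]
}}

```text
t: 2.62
position: [0.4541, -0.1804, 0.2615]
tool_rot: [180.0, 0.0, 154.2]
contact_force: [0.2, -0.6, 0.7]
grip_width: 0.0856
gripper_force: 0.0
```

Request:
{"method": "move_tool", "body": {
  "offsets": [-3.6,-11.6,0,0,-7.4,-23,0,0,-7.4,-23,0,0,-7.4,-23,0,0]
}}

```text
t: 3.12
position: [0.4376, -0.2981, 0.2611]
tool_rot: [179.9, -0.0, 154.1]
contact_force: [-0.1, 0.2, 0.3]
grip_width: 0.0858
gripper_force: 0.0
```

```bash
python3 - <<'E'
from h import *
C=cam('wrist'); im=viewer.snapshot('wrist'); cv2.imwrite('pics/w3.png',im); np.savez('w3.npz',R=C[1],t=C[2])
print(readout.read_state()['position'],readout.read_state()['qvel'].round(2) if hasattr(readout.read_state()['qvel'],'round') else '')
for d in models.regions_of('insert','wrist')[:4]: print(d['conf'],d['xy'],d['region'].sum(),back(C,d['xy'],.018)[0])
E
```

```text
[ 0.43786006 -0.2973679   0.26113667] [-0.72 -0.37 -0.15  0.24  0.12 -0.02  0.16]
0.9 [268.6, 50.0] 3438 [ 0.31585285 -0.25413308  0.018     ]
0.9 [156.7, 144.1] 2772 [ 0.34778406 -0.40945166  0.018     ]
0.71 [388.5, 164.9] 2654 [ 0.48252387 -0.1852006   0.018     ]
0.61 [278.7, 164.9] 2720 [ 0.42847804 -0.29729387  0.018     ]
```

View pics/w3.png

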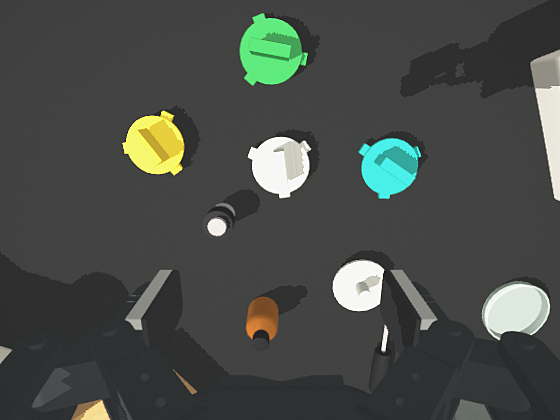

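The insert is at wrist (281,164) with lugs at (253,155), (307,147) and (286,193). The bar appears to run from (277,147) to (290,180). I'll fit the silhouette.

```bash
cat > fi.py <<'E'
from h import *
from scipy.optimize import minimize
def polys(C,x,y,th,z0=0,S=4):
    t=np.linspace(0,2*np.pi,60); cs=np.c_[np.cos(t),np.sin(t)]
    def P(xy,z):
        c,s=np.cos(th),np.sin(th); w=xy@np.array([[c,s],[-s,c]])+[x,y]
        return proj(C,np.c_[w,np.full(len(w),z+z0)])
    H=lambda xy,a,b:cv2.convexHull((np.r_[P(xy,a),P(xy,b)]*S).astype(np.float32)).round().astype(int)
    L=np.array([[0,-.006],[.038,-.006],[.038,.006],[0,.006]]); out=[H(cs*.032,.016,.020),H(cs*.024,.004,.016),H(cs*.02,0,.004)]
    for k in range(3):
        a=k*2*np.pi/3; M=np.array([[np.cos(a),np.sin(a)],[-np.sin(a),np.cos(a)]]); out.append(H(L@M,.009,.015))
    bar=np.array([[-.02,-.006],[.02,-.006],[.02,.006],[-.02,.006]]); out.append(H(bar,.02,.048)); return out
def fit(C,mask,g0,z0=0):
    u0,v0=(np.argwhere(mask).min(0)-15)[::-1]; u1,v1=(np.argwhere(mask).max(0)+15)[::-1]
    m=mask[v0:v1,u0:u1].astype(float)
    def cost(p):
        I=np.zeros((420*4,560*4),np.uint8)
        for q in polys(C,*p,z0=z0): cv2.fillConvexPoly(I,q.astype(np.int32),255)
        return ((cv2.resize(I,(560,420),interpolation=cv2.INTER_AREA)[v0:v1,u0:u1]/255.-m)**2).sum()
    r=[]
    for a in range(0,360,24):
        a=np.deg2rad(a); p=np.array([*g0,a]); q=minimize(cost,p,method='Nelder-Mead',options=dict(initial_simplex=[p,p+[.006,0,0],p+[0,.006,0],p+[0,0,.25]],maxiter=80)); r.append((round(q.fun,1),*q.x[:2].round(4),round(np.rad2deg(q.x[2])%360,1)))
    return sorted(r)
E
python3 - <<'E'
from fi import *
z=np.load('w3.npz'); C=(viewer.camera_info('wrist'),z['R'],z['t'])
im=cv2.imread('pics/w3.png'); hsv=cv2.cvtColor(im,cv2.COLOR_BGR2HSV)
mk=((hsv[...,2]>110)&(hsv[...,1]<60)).astype(np.uint8); n,l=cv2.connectedComponents(mk); mask=l==l[168,268]; print(mask.sum())
r=fit(C,mask,(.428,-.297)); [print(q) for q in r[:6]]
b=r[0]; I=cv2.resize(im,None,fx=4,fy=4,interpolation=cv2.INTER_CUBIC)
cv2.polylines(I,[p.astype(np.int32) for p in polys(C,b[1],b[2],np.deg2rad(b[3]))],True,(0,0,255),1)
cv2.imwrite('pics/ov.png',I[4*120:4*210,4*225:4*345])
E
```

```text
2799
(np.float64(43.5), np.float64(0.4303), np.float64(-0.2959), np.float64(101.5))
(np.float64(44.0), np.float64(0.4303), np.float64(-0.2959), np.float64(221.5))
(np.float64(44.1), np.float64(0.4303), np.float64(-0.2957), np.float64(221.3))
(np.float64(44.2), np.float64(0.4304), np.float64(-0.2958), np.float64(341.1))
(np.float64(44.4), np.float64(0.4304), np.float64(-0.2958), np.float64(101.5))
(np.float64(44.5), np.float64(0.4304), np.float64(-0.2957), np.float64(101.4))
```

View pics/ov.png

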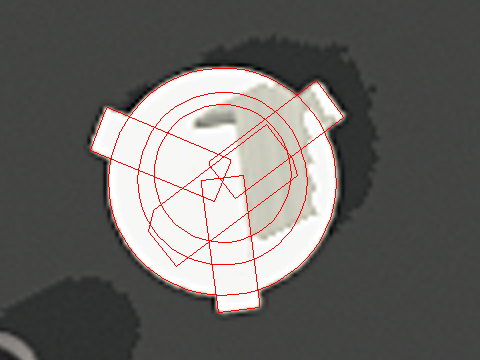

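Bar runs along the lower lug, so its yaw is -18.6° at (0.4303,-0.2959). The tool yaw target is 161.4°.

```bash
python3 -c "
from h import *
s=readout.read_state();print(s['t'],s['position'],s['tool_rot'])
goal(.4303,-.2959,.0245,161.4)"
```

```text
3.225 [ 0.43790738 -0.29725314  0.26120151] [ 1.79917109e+02 -2.96509493e-02  1.54260327e+02]
delta tool [ 0.0073 -0.0024  0.2367] turn -7.1 (alt half turn ok) yaw now 154.3 j7 101.8
```

To row units: 0.19 m is 38, 0.15 m is 30, -7.1 degrees is -1.42.

Request:
{"method": "move_tool", "body": {
  "offsets": [1.4,-0.4,8,-1.42,1.46,-0.48,19,-1.42,1.46,-0.48,30,-1.42,1.46,-0.48,38,-1.42,1.46,-0.48,38,-1.42],
  "finger_gap": 0.06
}}

```text
t: 3.85
position: [0.4283, -0.2956, 0.0691]
tool_rot: [179.8, -0.4, 161.3]
contact_force: [-0.7, -0.0, -0.2]
grip_width: 0.0598
gripper_force: 0.0
```

```bash
python3 -c "
from h import *
goal(.4303,-.2959,.0245,161.4)"
```

```text
delta tool [-0.0023  0.0002  0.0446] turn -0.1 (alt half turn ok) yaw now 161.3 j7 111.7
```

To row units: 0.0465 m is 9.3, 0.03 m is 6.

Request:
{"method": "move_tool", "body": {
  "offsets": [0,0,6,0,0,0,9.3,0,0,0,9.3,0]
}}

```text
t: 4.22
position: [0.4295, -0.2983, 0.0251]
tool_rot: [180.0, -0.0, 161.2]
contact_force: [0.6, -0.1, -0.1]
grip_width: 0.06
gripper_force: 0.0
```

Request:
{"method": "move_tool", "body": {
  "offsets": [0,0,0,0,0,0,0,0,0,0,0,0,0,0,0,0],
  "finger_gap": 0.0
}}

```text
t: 4.72
position: [0.4298, -0.299, 0.0258]
tool_rot: [-180.0, 0.1, 161.1]
contact_force: [-0.3, 1.6, 7.1]
grip_width: 0.011
gripper_force: 60.0
```

To row units: -0.13 m is -26, -0.09 m is -18.

Request:
{"method": "move_tool", "body": {
  "offsets": [0,0,-8,0,0,0,-18,0,0,0,-26,0,0,0,-26,0,0,0,-26,0]
}}

```text
t: 5.35
position: [0.4282, -0.2981, 0.1539]
tool_rot: [180.0, -0.1, 161.1]
contact_force: [-0.6, 0.2, -2.5]
grip_width: 0.0107
gripper_force: 58.9
```

```bash
python3 -c "
from h import *
s=readout.read_state(); print(s['grip_width'],s['gripper_force'])
goal(.5352,.0983,.155,136.4)"
```

```text
0.010731544771747325 58.93640756607056
delta tool [ 0.0272  0.4097 -0.0008] turn 24.7 (alt half turn ok) yaw now 161.1 j7 110.4
```

Request:
{"method": "move_tool", "body": {
  "offsets": [0.8,11.2,0,0,1.6,22.4,0,1,2.2,33.6,0,2,3,44.8,0,3,3.8,56,0,4]
}}

```text
t: 5.98
position: [0.5008, -0.026, 0.1528]
tool_rot: [-179.8, -0.2, 140.9]
contact_force: [0.8, -0.1, -1.9]
grip_width: 0.0108
gripper_force: 59.0
```

Request:
{"method": "move_tool", "body": {
  "offsets": [0.6,10,0,0.6,1,20,0,0.94,1.06,24,0,0.94,1.06,24,0,0.94]
}}

```text
t: 6.48
position: [0.5722, 0.071, 0.1523]
tool_rot: [-179.8, -0.2, 136.6]
contact_force: [-0.4, -0.4, -1.6]
grip_width: 0.0107
gripper_force: 59.0
```

```bash
python3 -c "
from h import *
goal(.5352,.0983,.155,136.4)"
```

```text
delta tool [ 0.0457 -0.0056 -0.0025] turn 0.2 (alt half turn ok) yaw now 136.6 j7 49.9
```

To row units: 0.0457 m is 9.14, 0.045 m is 9.

Request:
{"method": "move_tool", "body": {
  "offsets": [5,-0.6,0,0,9,-1.12,0,0,9.14,-1.12,0,0,9.14,-1.12,0,0,9.14,-1.12,0,0]
}}

```text
t: 7.1
position: [0.5368, 0.095, 0.1547]
tool_rot: [-180.0, 0.1, 136.3]
contact_force: [0.3, 1.0, -1.3]
grip_width: 0.0109
gripper_force: 59.1
```

```bash
python3 - <<'E'
from fi import *
goal(.5352,.0983,.155,136.4)
C=cam('wrist'); im=viewer.snapshot('wrist'); s=readout.read_state(); print(s['position'],s['tool_rot'])
zb=s['position'][2]+.0187-.043
I=im.copy(); cv2.polylines(I,[(p/4).astype(np.int32) for p in polys(C,*s['position'][:2],np.deg2rad(s['tool_rot'][2]-180),zb)],True,(0,0,255),1)
cv2.imwrite('pics/w4.png',I); cv2.imwrite('pics/w4r.png',im)
E
```

```text
delta tool [ 0.0034  0.0013 -0.0003] turn -0.1 (alt half turn ok) yaw now 136.3 j7 46.8
[0.53672401 0.09525919 0.15475346] [-1.79986150e+02  4.57574339e-02  1.36303306e+02]
```

View pics/w4.png

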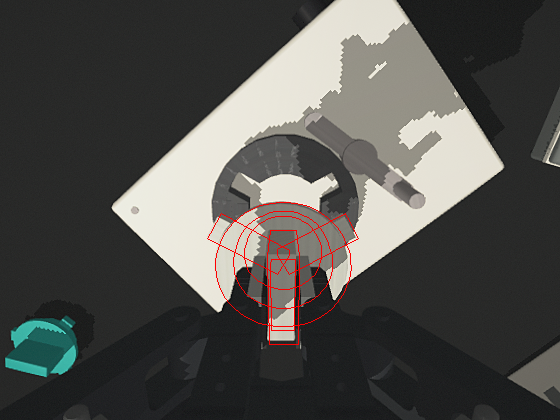

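To row units: 0.058 m is 11.6, 0.055 m is 11.

Request:
{"method": "move_tool", "body": {
  "offsets": [0.6,0.2,6,0,0.6,0.2,11,0,0.6,0.2,11.6,0,0.6,0.2,11.6,0]
}}

```text
t: 7.65
position: [0.5354, 0.0989, 0.0972]
tool_rot: [180.0, 0.1, 136.4]
contact_force: [1.1, -0.2, -1.2]
grip_width: 0.0107
gripper_force: 59.0
```

```bash
python3 -c "
from h import *
goal(.5352,.0983,.0828,136.4)"
```

```text
delta tool [-0.0002 -0.0005  0.0144] turn -0.0 (alt half turn ok) yaw now 136.4 j7 48.4
```

To row units: 0.0135 m is 2.7, 0.011 m is 2.2.

Request:
{"method": "move_tool", "body": {
  "offsets": [0,0,1.2,0,0,0,2.2,0,0,0,2.7,0,0,0,2.7,0]
}}

```text
t: 8.15
position: [0.5352, 0.0991, 0.0833]
tool_rot: [180.0, 0.1, 136.4]
contact_force: [1.2, -0.7, -3.3]
grip_width: 0.0106
gripper_force: 59.0
```

Request:
{"method": "move_tool", "body": {
  "offsets": [0,0,0.4,0,0,0,0.4,0]
}}

```text
t: 8.4
position: [0.5352, 0.0991, 0.0814]
tool_rot: [180.0, 0.1, 136.4]
contact_force: [1.3, 0.4, -1.9]
grip_width: 0.011
gripper_force: 59.0
```

To row units: 0.0015 m is 0.3.

Request:
{"method": "move_tool", "body": {
  "offsets": [0,0,0.3,0,0,0,0.3,0]
}}

```text
t: 8.65
position: [0.5353, 0.0991, 0.08]
tool_rot: [179.9, 0.1, 136.4]
contact_force: [2.8, -0.4, -1.1]
grip_width: 0.011
gripper_force: 59.2
```

Request:
{"method": "move_tool", "body": {
  "offsets": [0,0,0.3,0,0,0,0.3,0]
}}

```text
t: 8.9
position: [0.5354, 0.0992, 0.0784]
tool_rot: [179.9, 0.1, 136.4]
contact_force: [3.9, -1.3, -1.5]
grip_width: 0.0105
gripper_force: 59.2
```

To row units: 0.001 m is 0.2, -0.0007 m is -0.14.

Request:
{"method": "move_tool", "body": {
  "offsets": [-0.14,0.1,0,0,-0.14,0.1,0.2,0]
}}

```text
t: 9.15
position: [0.5355, 0.0992, 0.0773]
tool_rot: [-180.0, -0.0, 136.4]
contact_force: [3.0, -0.5, -0.0]
grip_width: 0.0107
gripper_force: 59.2
```

Request:
{"method": "move_tool", "body": {
  "offsets": [0,0,0.2,0,0,0,0.2,0]
}}

```text
t: 9.4
position: [0.5354, 0.0992, 0.0761]
tool_rot: [-180.0, -0.0, 136.4]
contact_force: [2.6, -0.5, -1.7]
grip_width: 0.0111
gripper_force: 59.2
```

To row units: 0.0005 m is 0.1.

Request:
{"method": "move_tool", "body": {
  "offsets": [0,0,0.1,0,0,0,0.1,0]
}}

```text
t: 9.65
position: [0.5355, 0.0991, 0.0758]
tool_rot: [-180.0, -0.0, 136.4]
contact_force: [1.9, -0.4, -1.0]
grip_width: 0.0106
gripper_force: 59.3
```

Request:
{"method": "move_tool", "body": {
  "offsets": [0,0,0,0,0,0,0,0,0,0,0,0],
  "finger_gap": 0.04
}}

```text
t: 10.02
position: [0.5348, 0.0993, 0.0756]
tool_rot: [-179.9, -0.1, 136.4]
contact_force: [-0.6, -0.5, -0.2]
grip_width: 0.0403
gripper_force: 0.0
```

Request:
{"method": "move_tool", "body": {
  "offsets": [0,0,-6,0,0,0,-16,0,-4,0,-26,0,-4,0,-30,0,-4,0,-30,0]
}}

```text
t: 10.65
position: [0.5507, 0.0853, 0.2273]
tool_rot: [179.8, 0.1, 136.4]
contact_force: [0.4, -0.1, -0.7]
grip_width: 0.0403
gripper_force: 0.0
```

```bash
python3 - <<'E'
from fi import *
C=cam('wrist'); im=viewer.snapshot('wrist'); s=readout.read_state(); print(s['position'],s['tool_rot'])
cv2.imwrite('pics/w5r.png',im)
I=im.copy(); cv2.polylines(I,[(p/4).astype(np.int32) for p in polys(C,.5354,.0985,np.deg2rad(-43.6),.05)],True,(0,0,255),1)
b=np.deg2rad(-3.57); piv=np.array([.5352,.0983])+.062*np.array([-np.sin(b),np.cos(b)]); post=piv+.035*np.array([np.cos(b),np.sin(b)])
print('piv',piv,'post',post)
for p,z in((piv,.077),(post,.09),(post,.1)): cv2.circle(I,tuple(proj(C,[*p,z])[0].astype(int)),3,(0,255,0),1)
cv2.imwrite('pics/w5.png',I)
for d in models.regions_of('clip_post','wrist')[:2]: print(d['conf'],d['xy'],back(C,d['xy'],.08)[0])
E
```

```text
[0.54951517 0.08558812 0.22564401] [ 1.79998149e+02 -3.66086483e-02  1.36419563e+02]
piv [0.53906061 0.16017969] post [0.57399269 0.15800031]
0.89 [338.9, 125.8] [0.54173231 0.15872519 0.08      ]
0.7 [282.1, 165.8] [0.53364982 0.10196346 0.08      ]
```

View pics/w5.png

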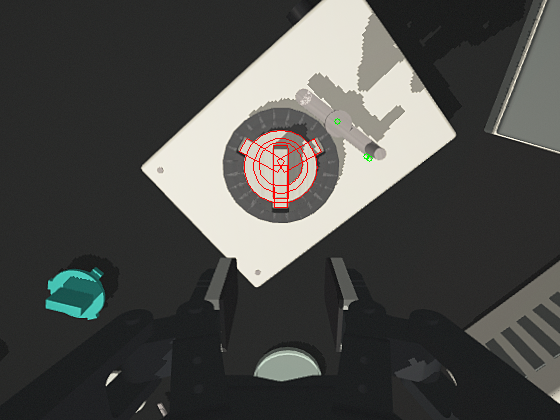

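Insert is seated, lugs in the slots. The post is at about (378,153) and the pivot at about (338,122). I'll measure the post and plan an uncrowded wrist turn to align the pads with its tangent.

```bash
python3 - <<'E'
from h import *
C=cam('wrist')
im=cv2.imread('pics/w5r.png')
piv=np.array([.5391,.1602])
for z in(.09,.1,.105,.11):
    p=back(C,[[378.5,153.5]],z)[0,:2]; print(z,p.round(4),np.hypot(*(p-piv)).round(4),np.rad2deg(np.arctan2(*(p-piv)[::-1])).round(1))
print(back(C,[[338,121]],.077)[0])
E
```

```text
0.09 [0.5755 0.167 ] 0.037 10.6
0.1 [0.5725 0.1659] 0.0339 9.7
0.105 [0.571  0.1654] 0.0324 9.3
0.11 [0.5696 0.1649] 0.0308 8.7
[0.53562402 0.16096463 0.077     ]
```

Request:
{"method": "move_tool", "body": {
  "offsets": [0,0,0,2,0,0,0,4,0,0,0,6,0,0,0,8,0,0,0,10],
  "finger_gap": 0.03,
  "lines": "1,3"
}}

```text
t: 11.38
position: [0.5486, 0.0857, 0.2237]
tool_rot: [-179.8, 0.1, 86.1]
```

Request:
{"method": "move_tool", "body": {
  "offsets": [0,0,0,2,0,0,0,4,0,0,0,6,0,0,0,8,0,0,0,10],
  "lines": "1,3"
}}

```text
t: 12.0
position: [0.5486, 0.0857, 0.2237]
tool_rot: [-179.9, 0.2, 36.1]
```

Request:
{"method": "move_tool", "body": {
  "offsets": [0,0,0,2,0,0,0,4,0,0,0,5.4,0,0,0,5.4,0,0,0,5.4],
  "lines": "1,3"
}}

```text
t: 12.62
position: [0.5494, 0.0855, 0.2248]
tool_rot: [180.0, 0.1, 9.5]
```

```bash
python3 - <<'E'
from h import *
goal(.5738,.1657,.16,9)
C=cam('wrist'); im=viewer.snapshot('wrist'); cv2.imwrite('pics/w6r.png',im)
for d in models.regions_of('clip_post','wrist')[:2]: print(d['conf'],d['xy'],back(C,d['xy'],.08)[0]); ys,xs=np.nonzero(d['region']); print(xs.min(),xs.max(),ys.min(),ys.max())
I=im.copy(); b=np.deg2rad(-3.57); piv=np.array([.5391,.1602])
for ph in (0,9,18):
  p=piv+.035*np.array([np.cos(np.deg2rad(ph)),np.sin(np.deg2rad(ph))])
  cv2.line(I,*[tuple(int(v) for v in proj(C,[*p,z])[0]) for z in(.077,.105)],(0,255,0),1)
cv2.circle(I,tuple(proj(C,[*piv,.077])[0].astype(int)),3,(0,0,255),1)
c=proj(C,[*piv,.08])[0].astype(int); u=np.clip(c[0]-100,0,360);v=np.clip(c[1]-75,0,270)
cv2.imwrite('pics/w6.png',cv2.resize(I[v:v+150,u:u+200],(800,600),interpolation=cv2.INTER_CUBIC))
E
```

```text
delta tool [ 0.0375 -0.0751  0.0647] turn 0.5 (alt half turn ok) yaw now 9.5 j7 -58.4
0.73 [193.5, 183.8] [0.54464665 0.15975528 0.08      ]
175 207 140 232
```

View pics/w6.png

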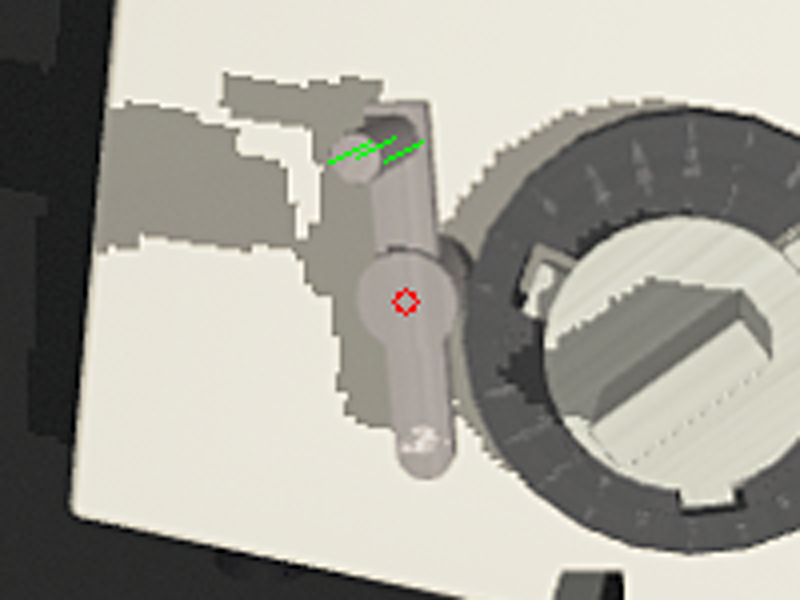

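To row units: 0.1 m is 20, -0.0751 m is -15.02, 0.5 degrees is 0.1.

Request:
{"method": "move_tool", "body": {
  "offsets": [4,-8,0,0.1,7.5,-15.02,6,0.1,7.5,-15.02,16,0.1,7.5,-15.02,20,0.1,7.5,-15.02,20,0.1]
}}

```text
t: 13.35
position: [0.5742, 0.1646, 0.1251]
tool_rot: [180.0, 0.1, 8.8]
contact_force: [-0.3, 0.3, -0.6]
grip_width: 0.0299
gripper_force: 0.0
```

```bash
python3 -c "
from h import *
goal(.5737,.1657,.086,9)"
```

```text
delta tool [-0.0002 -0.0012  0.0391] turn -0.2 (alt half turn ok) yaw now 8.8 j7 -61.4
```

To row units: 0.039 m is 7.8, 0.037 m is 7.4.

Request:
{"method": "move_tool", "body": {
  "offsets": [0,-0.2,4,0,0,-0.2,7.4,0,0,-0.2,7.8,0,0,-0.2,7.8,0]
}}

```text
t: 13.85
position: [0.5747, 0.1664, 0.0869]
tool_rot: [180.0, -0.0, 8.9]
contact_force: [0.1, -0.1, -0.1]
grip_width: 0.0299
gripper_force: 0.0
```

Request:
{"method": "move_tool", "body": {
  "offsets": [0,0,0,0,0,0,0,0,0,0,0,0],
  "finger_gap": 0.016
}}

```text
t: 14.22
position: [0.5747, 0.1666, 0.0871]
tool_rot: [-180.0, -0.0, 8.9]
contact_force: [-1.2, -1.0, -0.1]
grip_width: 0.0163
gripper_force: 0.0
```

```bash
python3 - <<'E'
from h import *
s=readout.read_state(); M=R.from_euler('xyz',s['tool_rot'],degrees=True)
piv=np.array([.5391,.1602])
for ph in range(17,100,8):
    a=np.deg2rad(ph); p=np.array([*(piv+.035*np.array([np.cos(a),np.sin(a)])),s['position'][2]])
    print(ph,M.inv().apply(p-s['position']).round(4), -(ph-9))
E
```

```text
17 [-0.0015 -0.0041 -0.    ] -8
25 [-0.0026 -0.0089 -0.    ] -16
33 [-0.0042 -0.0135 -0.    ] -24
41 [-0.0065 -0.0178 -0.    ] -32
49 [-0.0094 -0.0217 -0.    ] -40
57 [-0.0128 -0.0252 -0.    ] -48
65 [-0.0167 -0.0282 -0.    ] -56
73 [-0.0209 -0.0307 -0.    ] -64
81 [-0.0254 -0.0325 -0.    ] -72
89 [-0.0302 -0.0337 -0.    ] -80
97 [-0.035  -0.0342 -0.    ] -88
```

Request:
{"method": "move_tool", "body": {
  "offsets": [-0.3,-0.8,0,-1.6,-0.52,-1.8,0,-3.2,-0.84,-2.7,0,-4.8,-1.3,-3.56,0,-6.4,-1.88,-4.34,0,-8]
}}

```text
t: 14.85
position: [0.5629, 0.1854, 0.087]
tool_rot: [179.8, -0.0, 49.1]
contact_force: [1.1, -1.9, -0.7]
grip_width: 0.0159
gripper_force: 1.0
```

```bash
cat > arc.py <<'E'
from h import *
s=readout.read_state(); M=R.from_euler('xyz',s['tool_rot'],degrees=True)
piv=np.array([.5391,.1602]); d=s['position'][:2]-piv; now=np.rad2deg(np.arctan2(d[1],d[0])); print('phi',now,'r',np.hypot(*d),s['contact_force'])
for ph in (57,65,73,81,85,89,93,97):
    a=np.deg2rad(ph); p=np.array([*(piv+.035*np.array([np.cos(a),np.sin(a)])),s['position'][2]])
    print(ph,M.inv().apply(p-s['position']).round(4), round(-(ph-s['tool_rot'][2]),1))
E
python3 arc.py
```

```text
phi 46.65384488273128 r 0.034631762668549525 [ 1.13455995 -1.87322884 -0.65113574]
57 [ 0.0001 -0.0063 -0.    ] -7.9
65 [-0.0009 -0.0111 -0.    ] -15.9
73 [-0.0026 -0.0157 -0.    ] -23.9
81 [-0.0049 -0.02   -0.0001] -31.9
85 [-0.0062 -0.022  -0.0001] -35.9
89 [-0.0077 -0.0239 -0.0001] -39.9
93 [-0.0094 -0.0257 -0.0001] -43.9
97 [-0.0111 -0.0274 -0.0001] -47.9
```

Request:
{"method": "move_tool", "body": {
  "offsets": [0,-1.2,0,-1.6,-0.18,-2.2,0,-3.2,-0.52,-3.14,0,-4.8,-0.98,-4,0,-6.4,-1.24,-4.4,0,-7.2]
}}

```text
t: 15.48
position: [0.5423, 0.1952, 0.0873]
tool_rot: [179.8, 0.0, 85.0]
contact_force: [1.0, -1.2, -0.6]
grip_width: 0.0162
gripper_force: 0.7
```

```bash
python3 arc.py
```

```text
phi 84.83225539900954 r 0.035158081194298536 [ 0.9833356  -1.18200482 -0.56668507]
57 [-0.0043  0.0163  0.    ] 28.0
65 [-0.0023  0.0119  0.    ] 20.0
73 [-0.0009  0.0072  0.    ] 12.0
81 [-0.0002  0.0023  0.    ] 4.0
85 [-0.0002 -0.0001 -0.    ] -0.0
89 [-0.0002 -0.0025 -0.    ] -4.0
93 [-0.0005 -0.005  -0.    ] -8.0
97 [-0.0009 -0.0074 -0.    ] -12.0
```

Request:
{"method": "move_tool", "body": {
  "offsets": [0,-0.2,0,0,0,-0.4,0,0,0,-0.4,0,0],
  "lines": "2,4"
}}

```text
position: [0.5401, 0.1961, 0.0871]
tool_rot: [179.9, 0.0, 84.9]
contact_force: [2.1, -1.2, 1.6]
```

Request:
{"method": "move_tool", "body": {
  "offsets": [0,-0.2,0,0,0,-0.3,0,0,0,-0.3,0,0],
  "lines": "2,4"
}}

```text
position: [0.5399, 0.1961, 0.0872]
tool_rot: [179.7, 0.0, 84.9]
contact_force: [5.1, -2.5, -1.0]
```

Request:
{"method": "move_tool", "body": {
  "offsets": [0,-0.14,0,0,0,-0.2,0,0,0,-0.2,0,0],
  "lines": "2,4"
}}

```text
position: [0.5398, 0.1961, 0.0872]
tool_rot: [179.6, 0.0, 84.8]
contact_force: [5.8, -2.4, -1.6]
```

Request:
{"method": "move_tool", "body": {
  "offsets": [0,-0.2,0,0,0,-0.4,0,0,0,-0.4,0,0,0,-0.4,0,0],
  "lines": "2,4"
}}

```text
position: [0.5396, 0.1961, 0.0873]
tool_rot: [179.4, 0.0, 84.8]
contact_force: [9.5, -1.2, -5.4]
```

Request:
{"method": "move_tool", "body": {
  "offsets": [0,0.8,0,0,0,1.3,0,0,0,1.3,0,0],
  "finger_gap": 0.03,
  "lines": "2,4"
}}

```text
position: [0.5404, 0.1968, 0.0865]
tool_rot: [-179.9, -0.0, 84.9]
contact_force: [-0.3, 0.5, 0.9]
```

Firm stop reached. I'll lift clear and check.

To row units: -0.14 m is -28, -0.12 m is -24.

Request:
{"method": "move_tool", "body": {
  "offsets": [0,0,-6,0,0,0,-14,0,4,0,-24,0,10,0,-28,0,10,0,-28,0]
}}

```text
t: 18.1
position: [0.5455, 0.2501, 0.2281]
tool_rot: [179.9, -0.2, 85.2]
contact_force: [-0.3, -0.6, -0.9]
grip_width: 0.0294
gripper_force: 0.0
```

```bash
python3 - <<'E'
from h import *
goal(.50,.1,.27)
w=viewer.snapshot('wrist'); t=viewer.snapshot('top'); s=viewer.snapshot('scene')
cv2.imwrite('pics/w7.png',w)
r=lambda i,u,v:cv2.resize(i[v-30:v+30,u-40:u+40],(400,300),interpolation=cv2.INTER_CUBIC)
cv2.imwrite('pics/fin.png',np.vstack([np.hstack([cv2.resize(w,(400,300)),r(s,292,180)]),np.hstack([cv2.resize(t,(400,300)),cv2.resize(s,(400,300))])]))
E
```

```text
delta tool [-0.1532 -0.0328 -0.0425] turn 0 (alt half turn ok) yaw now 85.2 j7 -12.5
```

View pics/fin.png

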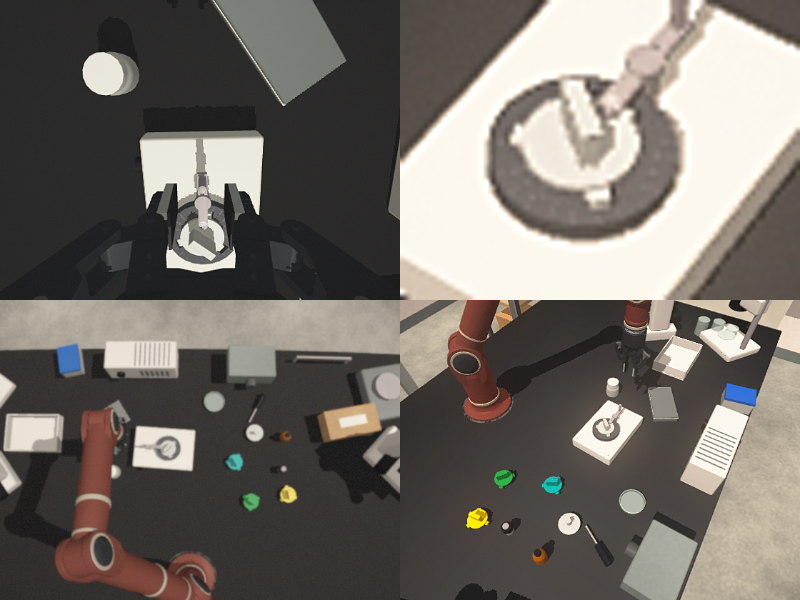

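```bash
python3 - <<'E'
from h import *
for n in('wrist','scene','top'):
    C=cam(n); viewer.snapshot(n)
    for d in models.regions_of('clip','%s'%n)[:2]:
        ys,xs=np.nonzero(d['region']); P=back(C,np.c_[xs,ys].astype(float),.077)[:,:2]; c=P.mean(0); w,V=np.linalg.eigh(np.cov((P-c).T)); v=V[:,1]
        print(n,round(d['conf'],2),len(P),c.round(4),'dir',np.rad2deg(np.arctan2(v[1],v[0]))%180, np.sqrt(w).round(4))
E
```

```text
wrist 0.89 1290 [0.54   0.1629] dir 86.7079131262081 [0.0047 0.0231]
scene 0.57 195 [0.5425 0.1631] dir 91.09864770876611 [0.0063 0.0279]
top 0.62 110 [0.5383 0.1566] dir 84.72574534299964 [0.004  0.0211]
top 0.28 4406 [0.5316 0.1179] dir 87.11048784162246 [0.0505 0.0736]
```

The clip direction measures 86.7°, against 86.4° expected at the stop.

```bash
python3 -c "
from bench import ctrl
print(ctrl.close_job())"
```

```text
the job is handed in; nothing more can be done
None
```

The insert is home in the pocket with its lugs in the slots, the clip is closed against its stop over the rim, nothing else on the bench was touched, and I handed the job in at about 18 s; no verdict was returned.

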